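# Put up the upper tier of a cake stand

## Robot

A 6-joint arm with a two-finger parallel gripper is mounted at the origin on a cart in front of the work surface, level with it; the furniture and walls round the work are solid. World frame = base frame: x ahead of the robot, y to its left, z up, the work surface at z = 0. Lengths are in m, angles in rad, forces in N, time in s.
With the tool pointing down it reaches from about 0.425 to 0.95 m from the base axis. Payload 3.5 kg.
Tool frame: the origin (TCP) lies at the very end of the fingers, on their centre line; the grasp point (between the pads) lies ctrl.pinch_z behind it (ctrl.pinch_z is the distance from the TCP to the grasp point, in m); z points along the fingers, y is the line along which they close (so a half turn about z gives the same grasp; the last joint's range is limited). The gripper opens to 85 mm and grips with 20 to 120 N. Pads are 22 mm wide; open, the fingers measure 114 mm over their backs; the gripper's body (76 mm by 85 mm) begins 54 mm behind the grasp point. The pads swing forward as they close: fully open they stand 13 mm farther back than shut.
Start: joints at [-1.431, 0.286, 1.577, -0, 1.279, -0.15], TCP at [0.193, -0.647, 0.231] pointing down, gripper open.
Joint ranges: [-2.77, 2.77], [-0.9, 2.22], [0.21, 2.48], [-1.53, 4.67], [0.24, 2.81], [-2.84, 2.84]. Speed limits (rad/s): [2.79, 2.79, 3.14, 3.14, 3.14, 3.14].

## Interface

Orientations are given as a unit quaternion [x, y, z, w].
In Python, from plant import ctrl gives the robot as it stands.
- The arm moves only by the tool inch_along, called after "Call:" as name(argument=value, ...) on one line, values as JSON. Schema: {"type":"object","properties":{"offsets":{"type":"array","items":{"type":"array","prefixItems":[{"type":"array","items":{"type":"number"},"minItems":3,"maxItems":3},{"type":"array","items":{"type":"number"},"minItems":3,"maxItems":3},{"type":"number"}],"minItems":3,"maxItems":3},"minItems":1,"maxItems":10},"squeeze":{"type":"number"},"only":{"type":"string"},"quiet":{"type":"boolean"},"lines":{"type":"string"}},"required":["offsets"],"additionalProperties":false}. offsets is a list of rows, 1 to 10 of them, each written [[dx, dy, dz], [rx, ry, rz], opening]: dx, dy, dz in units of 100 mm, then a rotation vector rx, ry, rz in units of 0.05 rad, then the opening from 0.0 (shut) to 1.0 (fully open); each row is the pose to reach, as a shift and turn from the pose commanded when the call began, along the tool's axes at that moment; what a row does not reach only later rows make up. A row lasts 1/8 s, in which the tool goes at most 0.0625 m and 0.188 rad, less where a joint would pass 70% of its speed; a pose out of reach is approached as far as the arm can. The fingers move at their own pace and stop on an object; squeeze is the grip in N (left out, the last holds). Time passes only in rows, so rows that do not move let the fingers close. The tool returns the time, the measured TCP pose, the force, the opening and the grip force at its end. only (a regular expression) keeps the lines of the reply that match it, lines (a string "A,B") keeps lines A to B, and quiet returns only ok. Input that does not fit is refused with a message, and nothing moves.
- ctrl.get_state(): the state, without advancing time (a new reading comes with each control period).
- ctrl.read_camera(name): name is "scene" or "top"; returns a dict with "pixels" (384x512x3 uint8, red, green, blue), "camera_matrix" (3x3 intrinsics, pixels), "dist_coeffs" ([k1, k2, p1, p2, k3] as OpenCV has them; the pictures are not rectified), "xyz" and "orientation" of the camera in the world. Camera axes: x right, y down, z forward; pixel columns grow to the right and rows downward; lengths in m; the calibration is good to about 2 mm. A picture is of the moment at which its call begins. There is no depth.
- ctrl.sign_off(): hands the job in; it is judged then, once.
Trained networks look in the newest picture that a camera, given by its name, has taken for a name from the list of things; names that differ only in an ending like _2 or _b are one class to them, and where a whole thing is asked for, a point or a joint stands for the part that bears it (a point fixed in the world has none). Each returns a list of dicts, best first, with "conf" (0 to 1); they miss things now and then, are a little off and sometimes report something else, mostly with a low value. They report only what shows in the picture. A call takes as long as a camera call.
- ctrl.recognise(camera, thing): "position" ([x, y, z] in m, in world coordinates, good to about 4 mm: the middle of the surface that is visible of it).
- ctrl.masks_of(camera, thing): "region" (384x512 bool, what is visible of it).
- ctrl.mark_of(camera, thing): "position" ([x, y, z] in m, in world coordinates, good to about 4 mm: a listed point, or the origin of a listed thing).
The state is a dict: "time": time; "qpos": joint angles; "dq": joint speeds; "joint_efforts": joint torques, N m; "eef_pos": TCP position; "tcp_rot": TCP orientation; "contact_force": force on the tool from outside, world axes, zero at the start; "wrist_torque": the same for the moment, N m; "opening": opening from 0.0 (shut) to 1.0 (fully open); "finger_force": force on a finger pad.
Only numpy, scipy, OpenCV 4.12 (cv2) and the standard library are available. Lean on these libraries where they do the work, as an engineer would, in place of code of your own. Each camera call takes 0.05 s, during which the arm holds its last target. There are 200 camera calls.

## Task

Put up the upper tier of the cake stand: draw the long spacer tube off its slanted peg, slide it over the stand's upright shaft right down onto the foot, then lower the tier plate, hub upwards, over the shaft until it rests flat on the spacer. Lower both all the way by hand instead of letting them drop, then let go. Leave the short spacer on its peg, and do not shift or tip the tin, jars and price card that stand about.

Things in the scene. Friction and masses are not known exactly. Their poses are not given: they have to be found in the camera images.
- stand: Cake stand, fixed: round wooden foot, 150 mm across, 20 mm high, with an upright steel shaft on its centre, 18 mm in diameter, top 112 mm above the foot (132 mm above the counter), the last 10 mm tapering to 6 mm. Origin: centre of the underside, z up. Stand, peg rack and tier plate stand side by side, left, middle and right, in any order.
- stand_seat (a point): Point on the shaft's axis at the top of the stand's foot, 20 mm above the counter, where the long spacer's lower end must come to rest; z up along the shaft.
- peg_rack: Wooden drying rack, fixed, 80 x 160 mm: on its slanted board stand two pegs, 17 mm thick, 48 mm long, 100 mm apart along the rack's y, leaning 32 degrees to the rack's -x, the robot's right (yaw varies by 17 degrees). Each holds one spacer, its lower end on the board 47 mm above the counter (either order); play lets them lean some 4 degrees more. Origin: centre of the underside, z up.
- long_spacer: The longer aluminium tube: outside 40 mm, bore 22 mm (2 mm play all round on the shaft), 90 mm long, about 0.12 kg. It starts on a slanted peg. Origin: centre of its lower end, against the rack's board, which also goes down on the stand; z along the tube to the other end. Seated on the foot it leaves 22 mm of shaft above it.
- short_spacer: The shorter aluminium tube: outside 40 mm, bore 22 mm, 60 mm long, on the rack's other peg; it stays there. Origin: centre of its lower end, z along the tube.
- tier_plate: Round wooden plate, 130 mm across, 8 mm thick (rim 13 mm high), with a hub on its centre, 40 mm in outside diameter, top 48 mm above the underside; a 22 mm bore runs right through. About 0.22 kg. It starts flat on the counter, hub up. Origin: centre of the underside, z up through the hub.
- tin: Bystander: food tin, 57 mm in diameter, 72 mm high, loose. Origin: centre of the underside.
- glass_jar: Bystander: glass jar with a screw lid, 62 mm in diameter, 86 mm high, loose. Origin: centre of the underside.
- spice_jar: Bystander: spice jar, 42 mm in diameter, 96 mm high, loose. Origin: centre of the underside.
- price_card: Bystander: price card upright in a wooden foot, 28 x 68 mm, 94 mm high, loose and light. Origin: centre of the underside, x across the card's thickness.

How it is judged:
By the outcome, as a careful person would: the job done as asked, in the order asked, and still so for the second after the job is handed in, with the robot touching nothing.
It also fails if it takes over 64 s, if anything falls off the work surface, if the arm or the gripper's body presses on something with over 40 N, if the wrist force passes 120 N, or if a joint passes its speed limit or range.

## Working session

There is one attempt and no reset: what is moved stays moved. The work goes in short steps, Python scripts to look and compute and a tool call to move; the robot and the scene stay as the last step left them, time stands still between calls to the robot, and variables do not carry over. Pictures are saved under pics/ and viewed, at most 11 in all, crops included, and the job is handed in when it is done.

```bash
ls; mkdir -p pics
```

Create h.py:
```python
import numpy as np, cv2
from scipy.spatial.transform import Rotation as R
from plant import ctrl
def snap(cam,fn=None):
    d=ctrl.read_camera(cam)
    if fn: cv2.imwrite('pics/'+fn,cv2.cvtColor(d['pixels'],cv2.COLOR_RGB2BGR))
    return d
def proj(d,P):
    Rw=R.from_quat(d['orientation']).as_matrix(); P=np.atleast_2d(P).astype(float)
    pc=(P-np.array(d['xyz']))@Rw
    return cv2.projectPoints(pc,np.zeros(3),np.zeros(3),np.array(d['camera_matrix']),np.array(d['dist_coeffs']))[0].reshape(-1,2)
def ray(d,uv):
    n=cv2.undistortPoints(np.array([[uv]],float),np.array(d['camera_matrix']),np.array(d['dist_coeffs'])).ravel()
    v=R.from_quat(d['orientation']).apply([n[0],n[1],1]); return np.array(d['xyz']),v/np.linalg.norm(v)
def atz(d,uv,z):
    o,v=ray(d,uv); return o+v*(z-o[2])/v[2]
```

Run:
```python
from h import *
np.set_printoptions(precision=3,suppress=True)
for c in('scene','top'):
    d=snap(c,c+'0.png'); print(c,np.array(d['xyz']),R.from_quat(d['orientation']).as_matrix()[:,2])
    for t in 'stand stand_seat peg_rack long_spacer short_spacer tier_plate tin glass_jar spice_jar price_card'.split():
        m=ctrl.mark_of(c,t)[:2]; r=ctrl.recognise(c,t)[:1]
        print(t,[(np.array(x['position']),round(x['conf'],2)) for x in m],[(np.array(x['position']),round(x['conf'],2)) for x in r])
print(ctrl.pinch_z,ctrl.get_state())
```

```text
pics
scene [-0.208  0.616  0.614] [ 0.682 -0.546 -0.486]
stand [(array([ 0.535, -0.015, -0.002]), 0.76), (array([ 0.538, -0.295,  0.002]), 0.7)] [(array([ 0.526, -0.005,  0.019]), 0.89)]
stand_seat [(array([ 0.532, -0.015,  0.021]), 0.83), (array([ 0.643,  0.133, -0.002]), 0.49)] [(array([ 0.524, -0.01 ,  0.022]), 0.72)]
peg_rack [(array([0.537, 0.295, 0.   ]), 0.65)] [(array([0.501, 0.324, 0.031]), 0.7)]
long_spacer [(array([0.584, 0.305, 0.05 ]), 0.78)] [(array([ 0.431, -0.126,  0.058]), 0.63)]
short_spacer [(array([0.487, 0.298, 0.044]), 0.65)] [(array([0.474, 0.286, 0.081]), 0.77)]
tier_plate [(array([ 0.534, -0.291, -0.001]), 0.75)] [(array([ 0.547, -0.282,  0.014]), 0.75)]
tin [(array([ 0.537, -0.295,  0.002]), 0.42)] [(array([0.435, 0.139, 0.053]), 0.7)]
glass_jar [(array([ 0.642,  0.128, -0.002]), 0.63), (array([ 0.538, -0.293, -0.002]), 0.61)] [(array([0.625, 0.146, 0.053]), 0.74)]
spice_jar [(array([ 0.447, -0.142,  0.   ]), 0.71), (array([ 0.449,  0.128, -0.005]), 0.27)] [(array([ 0.429, -0.129,  0.058]), 0.98)]
price_card [] [(array([ 0.643, -0.134,  0.051]), 0.75)]
top [
[... 799 characters left out ...]
array([0.636, 0.129, 0.09 ]), 0.98)]
spice_jar [(array([ 0.446, -0.144, -0.001]), 0.8)] [(array([ 0.441, -0.135,  0.095]), 0.71)]
price_card [(array([ 0.644, -0.129, -0.001]), 0.58)] [(array([ 0.64 , -0.128,  0.035]), 0.87)]
0.0187 {'time': 2.1, 'qpos': array([-1.431,  0.286,  1.577,  0.   ,  1.279, -0.15 ]), 'dq': array([ 0.002, -0.001, -0.   ,  0.   ,  0.001,  0.001]), 'joint_efforts': array([  0.   , -40.595, -29.293,  -0.   ,   0.001,   0.   ]), 'eef_pos': array([ 0.193, -0.647,  0.231]), 'tcp_rot': array([ 0.99 ,  0.144,  0.   , -0.   ]), 'contact_force': array([ 1.186,  0.858, -0.293]), 'wrist_torque': array([-0.02 ,  0.04 ,  0.009]), 'finger_force': 0.0, 'opening': 0.9981462126124467}
```

View pics/scene0.png

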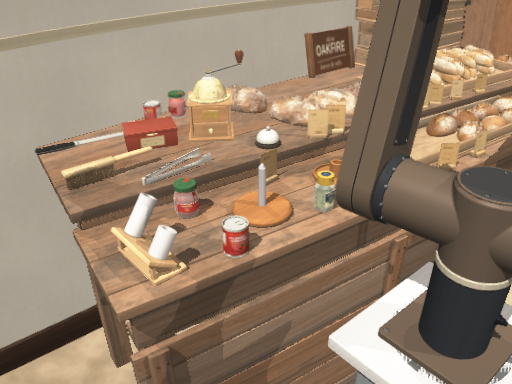

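View pics/top0.png

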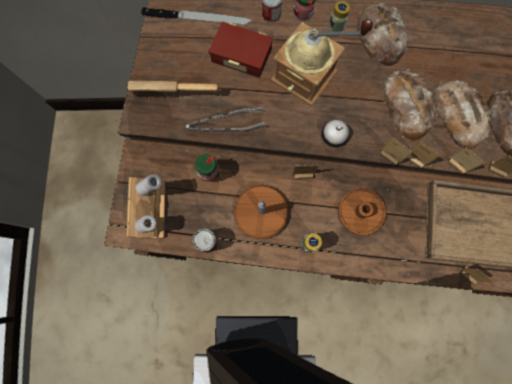

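Add to h.py:
```python
def sil(d,P,ax,circ):
    ax=np.array(ax)/np.linalg.norm(ax); a=np.cross(ax,[1,0.1,0]);a/=np.linalg.norm(a);b=np.cross(ax,a)
    t=np.linspace(0,2*np.pi,40)[:,None]
    pts=np.vstack([P+ax*z+r*(np.cos(t)*a+np.sin(t)*b) for z,r in circ])
    h=cv2.convexHull(((proj(d,pts)+0.5)*8*16).astype(np.int32).reshape(-1,1,2))
    m=np.zeros((384*8,512*8),np.uint8); cv2.fillConvexPoly(m,h,255,shift=4)
    return cv2.resize(m,(512,384),interpolation=cv2.INTER_AREA)/255.
def fit(views,x0,mk,circ,prior,sig):
    # views: list of (d,mask); mk(x)->P,axis
    from scipy.optimize import minimize
    def f(x):
        P,ax=mk(x)
        return sum(np.abs(sil(d,P,ax,circ)-m).sum()/m.sum() for d,m in views)+0.02*np.sum(((x-prior)/sig)**2)
    s=np.array([np.array(x0)]+[np.array(x0)+np.eye(len(x0))[i]*sig[i] for i in range(len(x0))])
    r=minimize(f,x0,method='Nelder-Mead',options=dict(initial_simplex=s,maxiter=250,xatol=1e-4,fatol=1e-4))
    return r.x,r.fun
```

Create m.py:
```python
from h import *
np.set_printoptions(precision=4,suppress=True)
D={c:snap(c) for c in('scene','top')}
def V(t,cams=('scene','top'),near=None):
    o=[]
    for c in cams:
        best=None
        for r in ctrl.masks_of(c,t):
            m=r['region']; ys,xs=np.nonzero(m); uv=np.array([xs.mean(),ys.mean()])
            if np.linalg.norm(uv-proj(D[c],near)[0])<15: best=m;break
        if best is not None: o.append((D[c],best.astype(float))); print(t,c,round(r['conf'],2),int(best.sum()),uv)
    return o
def tube(x):
    ax=[np.sin(x[3])*np.cos(x[4]),np.sin(x[3])*np.sin(x[4]),np.cos(x[3])]; return x[:3],ax
for t,p,L in(('long_spacer',[.5865,.3035,.048],.09),('short_spacer',[.4865,.301,.047],.06)):
    x0=np.array(p+[.6,-np.pi/2]); P,ax=tube(x0)
    v=V(t,near=P+np.array(ax)*L/2)
    for vv in (v,v[:1],v[1:]): print(t,fit(vv,x0,tube,[(0,.02),(L,.02)],x0,np.array([.004,.004,.003,.05,.15])))
up=lambda x:(np.array([x[0],x[1],0]),[0,0,1])
for t,p,c in(('tier_plate',[.5335,-.2915],[(0,.06),(.004,.065),(.013,.065)]),):
    v=V(t,('top',),near=p+[.01])
    if v: print(t,fit(v,np.array(p),up,c,np.array(p),np.array([.004,.004])))
for c in D: print(c,'proj shaft top/base',proj(D[c],[[.535,-.015,.132],[.535,-.015,.02],[.5335,-.2915,.048]]))
for c in D:
    p=D[c]['pixels']
    for n,P in(('shaft',[.535,-.015,.09]),('hub',[.5335,-.2915,.03])):
        u,v=proj(D[c],P)[0].astype(int); 
        cr=cv2.resize(p[v-32:v+33,u-40:u+40],None,fx=5,fy=5,interpolation=cv2.INTER_CUBIC); print(n,c,'origin',u-40,v-32); cv2.imwrite(f'pics/{n}_{c}.png',cr[...,::-1])
a=[cv2.imread(f'pics/{n}_{c}.png') for n,c in(('shaft','scene'),('shaft','top'))]
cv2.imwrite('pics/crop1.png',np.hstack(a))
```

```bash
python3 m.py
```

```text
long_spacer scene 0.62 782 [140.5921 214.9693]
long_spacer top 0.67 336 [148.2857 184.2768]
long_spacer (array([ 0.5893,  0.3033,  0.0475,  0.5802, -1.5956]), np.float64(0.2177860725131168))
long_spacer (array([ 0.5876,  0.3035,  0.0482,  0.6064, -1.5184]), np.float64(0.09426254237356252))
long_spacer (array([ 0.589 ,  0.3025,  0.0492,  0.5681, -1.5874]), np.float64(0.1171993577966082))
short_spacer scene 0.95 639 [162.4163 241.5884]
short_spacer top 0.47 253 [145.4625 223.5534]
short_spacer (array([ 0.4886,  0.2996,  0.0472,  0.5918, -1.5278]), np.float64(0.3076056695269784))
short_spacer (array([ 0.4876,  0.3004,  0.0475,  0.605 , -1.4993]), np.float64(0.08826292944200963))
short_spacer (array([ 0.4887,  0.2993,  0.0465,  0.5722, -1.5511]), np.float64(0.21440164932366992))
scene proj shaft top/base [[260.9162 163.6978]
 [261.0386 204.4896]
 [337.2432 162.2065]]
top proj shaft top/base [[260.939  202.7862]
 [260.7068 210.1048]
 [365.232  209.6094]]
shaft scene origin 220 147
hub scene origin 296 136
shaft top origin 220 173
hub top origin 323 178
```

View pics/crop1.png

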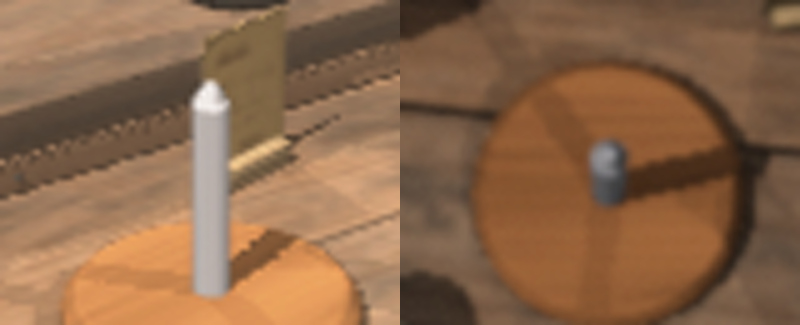

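Add to h.py:
```python
def pose(ax,yaw_ref=(0,1,0)):
    "tool z = -ax, tool x as near yaw_ref as can be"
    z=-np.array(ax)/np.linalg.norm(ax); x=np.array(yaw_ref,float); x-=z*(x@z); x/=np.linalg.norm(x)
    return R.from_matrix(np.c_[x,np.cross(z,x),z])
def delta(p,Rt):
    s=ctrl.get_state(); R0=R.from_quat(s['tcp_rot'])
    dp=R0.inv().apply(np.array(p)-s['eef_pos']); rv=(R0.inv()*Rt).as_rotvec()
    print('d',np.round(dp,4),np.linalg.norm(dp).round(3),'rv',np.round(rv,4),np.linalg.norm(rv).round(3))
B=np.array([.5885,.3033,.0478]); AX=np.array([np.sin(.59)*np.cos(-1.55),np.sin(.59)*np.sin(-1.55),np.cos(.59)])
S=np.array([.535,-.0165,.02]); T=np.array([.5335,-.2915,0])
```

Run:
```python
from h import *
delta(B+AX*.2,pose(AX));
```

```text
d [ 0.621  -0.6902  0.0173] 0.929 rv [ 0.3886  0.4972 -1.2374] 1.389
```

Careful with the scale: shifts go in units of 100 mm and turns go in units of 0.05 rad. That gives: 0.31 m is 3.1, -0.435 m is -4.35, -0.77 rad is -15.4.

Call:
inch_along(offsets=[[[0.3,-0.3,0],[0.4,0.6,-1.2],1],[[0.7,-0.8,0],[1,1.2,-3],1],[[1.1,-1.2,-0.1],[1.4,1.8,-4.6],1],[[1.5,-1.65,-0.2],[2,2.4,-6.2],1],[[1.9,-2.1,-0.3],[2.4,3.1,-7.8],1],[[2.3,-2.55,-0.3],[2.9,3.7,-9.2],1],[[2.7,-3,-0.3],[3.4,4.3,-10.8],1],[[3.1,-3.45,-0.3],[3.9,5,-12.4],1],[[3.5,-3.9,-0.3],[4.4,5.6,-14],1],[[3.9,-4.35,-0.3],[4.9,6.2,-15.4],1]], squeeze=40)

```text
time: 3.7
eef_pos: [0.4429, -0.1168, 0.2618]
tcp_rot: [0.844, 0.501, 0.132, -0.139]
contact_force: [0.3, 0.1, -0.1]
opening: 1.003
finger_force: 0.0
```

Run:
```python
from h import *
delta(B+AX*.16,pose(AX)); print(ctrl.get_state()['qpos'])
```

```text
d [ 0.3068 -0.0136  0.2089] 0.371 rv [ 0.1451  0.185  -0.4653] 0.521
[-0.6743994  -0.18896355  2.04836248  0.34770834  1.46393181 -0.24478357]
```

Converted, 0.307 m is 3.07, 0.265 m is 2.65, 0.16 rad is 3.2.

Call:
inch_along(offsets=[[[0.4,0,0.2],[0.4,0.4,-1.2],1],[[0.85,-0.04,0.5],[0.8,1,-2.6],1],[[1.3,-0.06,0.8],[1.2,1.6,-4],1],[[1.75,-0.08,1.1],[1.6,2.2,-5.4],1],[[2.2,-0.1,1.4],[2,2.6,-6.6],1],[[2.65,-0.12,1.75],[2.4,3.2,-8],1],[[3.07,-0.136,2.09],[2.9,3.7,-9.3],1],[[3.07,-0.136,2.09],[2.9,3.7,-9.3],1],[[3.07,-0.136,2.09],[2.9,3.7,-9.3],1]])

```text
time: 4.82
eef_pos: [0.5903, 0.2123, 0.18]
tcp_rot: [0.679, 0.674, 0.2, -0.21]
contact_force: [0.1, -0.9, -0.0]
opening: 1.0
finger_force: 0.0
```

Run:
```python
from h import *
delta(B+AX*.05,pose(AX)); print(ctrl.get_state()['qpos'])
d=snap('scene'); e=snap('top')
for k in (d,e): print(proj(k,[ctrl.get_state()['eef_pos'],B,B+AX*.09]).round(1).tolist())
a=d['pixels'][150:270,80:230]; b=e['pixels'][130:250,80:230]
cv2.imwrite('pics/pre.png',cv2.resize(np.hstack([a,b]),(800,320),interpolation=cv2.INTER_CUBIC)[...,::-1])
```

```text
d [2.100e-03 1.000e-04 1.105e-01] 0.111 rv [-0.0003  0.0007 -0.0028] 0.003
[-0.04588442  0.21147943  1.84637799  0.63533991  1.20675097 -0.3093073 ]
[[162.4, 165.3], [132.6, 233.4], [148.5, 195.8]]
[[163.8, 174.8], [142.8, 187.9], [153.2, 181.1]]
```

View pics/pre.png

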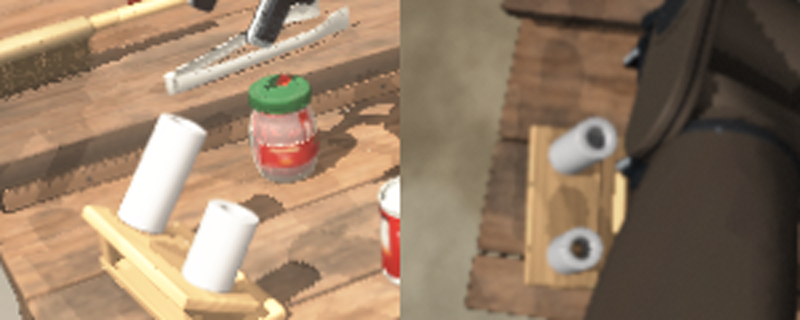

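Call:
inch_along(offsets=[[[0.01,0,0.25],[0,0,0],1],[[0.02,0,0.6],[0,0,0],1],[[0.02,0,0.9],[0,0,0],1],[[0.02,0,1.1],[0,0,0],1],[[0.02,0,1.1],[0,0,0],1],[[0.02,0,1.1],[0,0,0],0.35],[[0.02,0,1.1],[0,0,0],0.35],[[0.02,0,1.1],[0,0,0],0.3],[[0.02,0,1.1],[0,0,0],0.3]], squeeze=40)

```text
time: 6.05
eef_pos: [0.5897, 0.275, 0.0911]
tcp_rot: [0.679, 0.674, 0.201, -0.21]
contact_force: [-2.2, -2.9, 5.8]
opening: 0.467
finger_force: 40.0
```

Run:
```python
from h import *
print(ctrl.get_state()['contact_force'])
d=snap('scene')
cv2.imwrite('pics/g1.png',cv2.resize(d['pixels'][130:280,80:280],(800,600),interpolation=cv2.INTER_CUBIC)[...,::-1])
```

```text
[-2.22377998 -2.88518573  5.75109394]
```

View pics/g1.png

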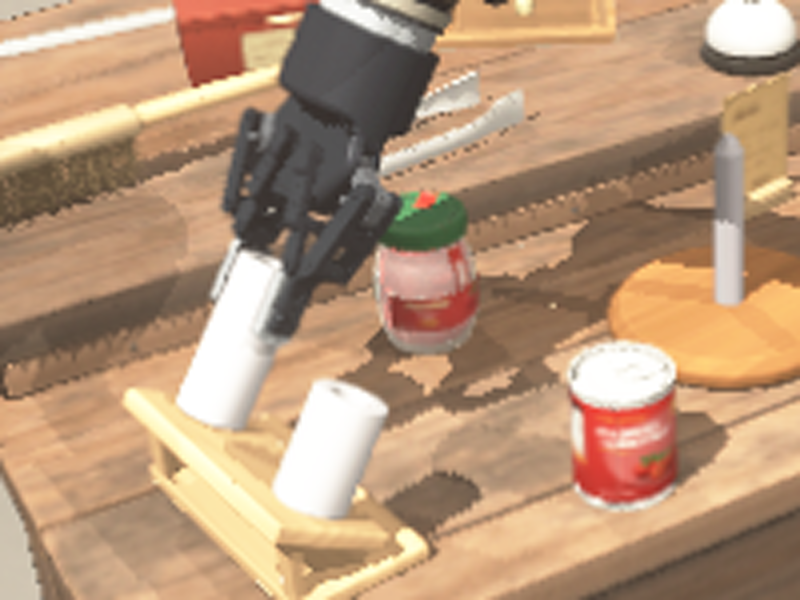

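Converted, -0.03 m is -0.3, -0.015 m is -0.15.

Call:
inch_along(offsets=[[[0,0,-0.05],[0,0,0],0.3],[[0,0,-0.15],[0,0,0],0.3],[[0,0,-0.3],[0,0,0],0.3]], squeeze=60)

```text
time: 6.48
eef_pos: [0.5891, 0.2583, 0.1145]
tcp_rot: [0.679, 0.674, 0.2, -0.211]
contact_force: [0.5, 0.5, 0.1]
opening: 0.459
finger_force: 60.3
```

Call:
inch_along(offsets=[[[0,0,-0.15],[0,0,0],0.3],[[0,0,-0.35],[0,0,0],0.3],[[0,0,-0.6],[0,0,0],0.3],[[0,0,-0.85],[0,0,0],0.3],[[0,0,-0.85],[0,0,0],0.3]])

```text
time: 7.1
eef_pos: [0.5923, 0.21, 0.1884]
tcp_rot: [0.679, 0.674, 0.202, -0.208]
contact_force: [0.1, 0.1, -1.2]
opening: 0.459
finger_force: 60.4
```

Run:
```python
from h import *
p=pose([0,0,1]); s=ctrl.get_state(); print(s['contact_force'],s['qpos'])
delta(S+[0,0,.05+.18],p)
```

```text
[ 0.09054549  0.08250999 -1.22192837] [-0.04971266  0.20219198  1.84067542  0.63334273  1.21519154 -0.30488243]
d [-0.1546 -0.0569 -0.1768] 0.242 rv [-0.0084 -0.5893 -0.0071] 0.589
```

Call:
inch_along(offsets=[[[-0.1,-0.03,-0.3],[0,-1,0],0.3],[[-0.3,-0.1,-0.6],[0,-2.8,0],0.3],[[-0.6,-0.2,-0.9],[-0.06,-5,-0.06],0.3],[[-0.95,-0.35,-1.2],[-0.1,-7.4,-0.1],0.3],[[-1.3,-0.48,-1.5],[-0.14,-10,-0.12],0.3],[[-1.546,-0.569,-1.768],[-0.168,-11.786,-0.142],0.3],[[-1.546,-0.569,-1.768],[-0.168,-11.786,-0.142],0.3],[[-1.546,-0.569,-1.768],[-0.168,-11.786,-0.142],0.3]])

```text
time: 8.1
eef_pos: [0.5337, -0.0145, 0.2462]
tcp_rot: [0.706, 0.708, -0.002, -0.003]
contact_force: [0.4, 0.3, -1.7]
opening: 0.461
finger_force: 60.5
```

Create t.py:
```python
from h import *
import sys
np.set_printoptions(precision=4,suppress=True)
D={c:snap(c,f'{sys.argv[1]}_{c}.png') for c in('scene','top')}
s=ctrl.get_state(); P0=np.array(s['eef_pos']); print(P0,s['contact_force'])
base=P0-[0,0,.05]
for c in D:
    print(c,'tube base,top, shaft tip',proj(D[c],[base,base+[0,0,.09],S+[0,0,.112]]).round(1).tolist())
    for t in('mark_of',):
        r=ctrl.mark_of(c,'long_spacer')[:1]; print([(np.array(x['position']),x['conf']) for x in r])
a=[]
for c in D:
    u,v=proj(D[c],P0-[0,0,.06])[0].astype(int); print(c,'crop origin',u-50,v-60); a.append(D[c]['pixels'][v-60:v+60,u-50:u+50])
cv2.imwrite(f'pics/{sys.argv[1]}.png',cv2.resize(np.hstack(a),(800,480),interpolation=cv2.INTER_CUBIC)[...,::-1])
```

```bash
python3 t.py over
```

```text
[ 0.5338 -0.0145  0.2462] [-0.0039 -0.9805 -1.2845]
scene tube base,top, shaft tip [[261.0, 138.7], [260.9, 100.9], [261.4, 163.5]]
[(array([ 0.5304, -0.0148,  0.1956]), 0.86)]
top tube base,top, shaft tip [[260.9, 198.2], [261.1, 189.7], [261.6, 202.8]]
[]
scene crop origin 211 82
top crop origin 210 139
```

View pics/over.png

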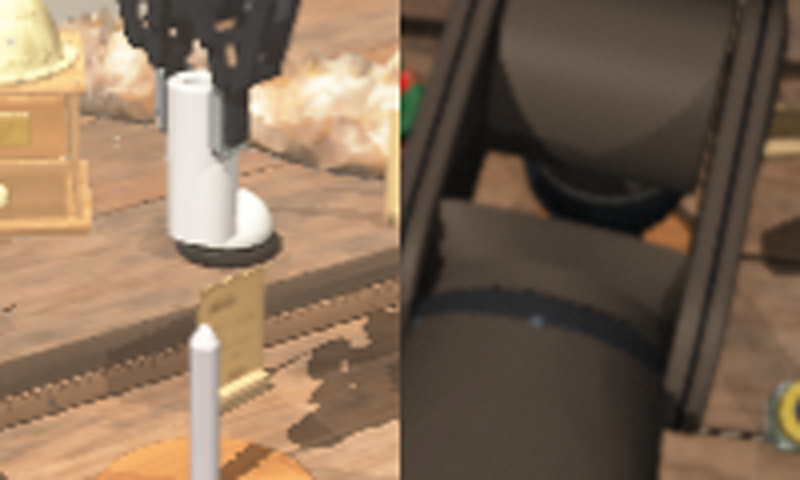

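Call:
inch_along(offsets=[[[-0.02,0.01,0.15],[0.06,0.14,0],0.3],[[-0.02,0.01,0.35],[0.06,0.14,0],0.3],[[-0.02,0.01,0.5],[0.06,0.14,0],0.3],[[-0.02,0.01,0.6],[0.06,0.14,0],0.3],[[-0.02,0.01,0.7],[0.06,0.14,0],0.3],[[-0.02,0.01,0.75],[0.06,0.14,0],0.3],[[-0.02,0.01,0.75],[0.06,0.14,0],0.3]])

```text
time: 9.18
eef_pos: [0.5345, -0.0172, 0.1719]
tcp_rot: [0.706, 0.708, -0.001, -0.006]
contact_force: [-0.3, -0.3, -0.6]
opening: 0.457
finger_force: 60.5
```

```bash
python3 t.py in
```

```text
[ 0.535  -0.0173  0.1727] [-0.545   0.1651 -1.746 ]
scene tube base,top, shaft tip [[261.7, 167.0], [261.6, 131.5], [261.4, 163.5]]
[(array([ 0.5329, -0.0165,  0.1184]), 0.56)]
top tube base,top, shaft tip [[261.9, 203.5], [262.2, 196.3], [261.6, 202.8]]
[]
scene crop origin 211 110
top crop origin 211 144
```

View pics/in.png

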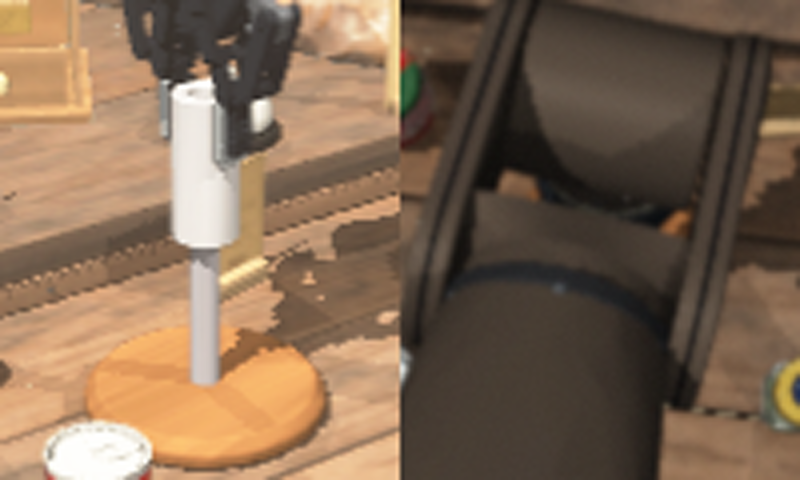

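Converted, 0.085 m is 0.85, 0.075 m is 0.75.

Call:
inch_along(offsets=[[[0,0,0.15],[0,0,0],0.3],[[0,0,0.3],[0,0,0],0.3],[[0,0,0.45],[0,0,0],0.3],[[0,0,0.6],[0,0,0],0.3],[[0,0,0.75],[0,0,0],0.3],[[0,0,0.85],[0,0,0],0.3],[[0,0,0.85],[0,0,0],0.3]])

```text
time: 10.25
eef_pos: [0.5333, -0.0164, 0.086]
tcp_rot: [0.706, 0.708, -0.001, -0.006]
contact_force: [0.5, 2.6, -1.5]
opening: 0.462
finger_force: 60.4
```

Converted, 0.007 m is 0.07, 0.004 m is 0.04.

Call:
inch_along(offsets=[[[0,0,0.04],[0,0,0],0.3],[[0,0,0.07],[0,0,0],0.3],[[0,0,0.07],[0,0,0],0.3]])

```text
time: 10.62
eef_pos: [0.5335, -0.0163, 0.0799]
tcp_rot: [0.706, 0.708, -0.0, -0.006]
contact_force: [-1.9, 3.1, -1.3]
opening: 0.46
finger_force: 60.6
```

Call:
inch_along(offsets=[[[0,0,0.02],[0,0,0],0.3],[[0,0,0.02],[0,0,0],0.3]])

```text
time: 10.88
eef_pos: [0.5336, -0.0163, 0.078]
tcp_rot: [0.706, 0.708, -0.0, -0.006]
contact_force: [-2.6, 4.6, -0.3]
opening: 0.46
finger_force: 60.7
```

Call:
inch_along(offsets=[[[0,0,0.02],[0,0,0],0.3],[[0,0,0.02],[0,0,0],0.3]])

```text
time: 11.12
eef_pos: [0.5335, -0.0163, 0.076]
tcp_rot: [0.706, 0.708, -0.0, -0.006]
contact_force: [-2.4, 4.4, 0.2]
opening: 0.459
finger_force: 60.7
```

Converted, -0.001 m is -0.01, 0.001 m is 0.01.

Call:
inch_along(offsets=[[[0.01,-0.01,0.01],[0,0,0],0.3],[[0.01,-0.01,0.02],[0,0,0],0.3]])

```text
time: 11.38
eef_pos: [0.5334, -0.0162, 0.0744]
tcp_rot: [0.706, 0.708, -0.0, -0.004]
contact_force: [-0.2, -0.2, -0.9]
opening: 0.459
finger_force: 60.7
```

Call:
inch_along(offsets=[[[0,0,0.01],[0,0,0],0.3],[[0,0,0.01],[0,0,0],0.3]])

```text
time: 11.62
eef_pos: [0.5334, -0.016, 0.0738]
tcp_rot: [0.706, 0.708, -0.0, -0.005]
contact_force: [-2.4, 0.2, 1.7]
opening: 0.457
finger_force: 61.1
```

Call:
inch_along(offsets=[[[0,0,0.01],[0,0,0],0.3],[[0,0,0.01],[0,0,0],0.3]])

```text
time: 11.88
eef_pos: [0.5335, -0.016, 0.0737]
tcp_rot: [0.706, 0.708, -0.0, -0.005]
contact_force: [-2.7, -0.2, 7.5]
opening: 0.462
finger_force: 61.7
```

Call:
inch_along(offsets=[[[0,0,0],[0,0,0],0.7],[[0,0,0],[0,0,0],0.9],[[0,0,0],[0,0,0],0.9],[[0,0,-0.2],[0,0,0],0.9],[[0,0,-0.5],[0,0,0],0.9],[[0,0,-1],[0,0,0],0.9],[[0,0,-1.5],[0,0,0],0.9],[[0,0,-1.5],[0,0,0],0.9]])

```text
time: 12.88
eef_pos: [0.5369, -0.0173, 0.2277]
tcp_rot: [0.706, 0.708, 0.002, -0.001]
contact_force: [-0.2, 0.4, 0.7]
opening: 0.9
finger_force: 0.0
```

Run:
```python
from h import *
np.set_printoptions(precision=4,suppress=True)
d=snap('scene','rel.png')
print([(np.array(x['position']),x['conf']) for x in ctrl.mark_of('scene','long_spacer')[:2]],[(np.array(x['position']),x['conf']) for x in ctrl.mark_of('scene','tier_plate')[:1]])
print(proj(d,[[.535,-.0165,.02],[.535,-.0165,.11]]))
delta(T+[0,0,.17],pose([0,0,1]))
cv2.imwrite('pics/rel.png',cv2.resize(d['pixels'][90:240,170:370],(800,600),interpolation=cv2.INTER_CUBIC)[...,::-1])
```

```text
[(array([ 0.5332, -0.0132,  0.021 ]), 0.73), (array([ 0.6479,  0.1315, -0.0012]), 0.71)] [(array([ 0.5367, -0.2945,  0.0014]), 0.76)]
[[261.5017 204.2836]
 [261.4248 171.8373]]
d [-0.2754  0.0001  0.0487] 0.28 rv [-0.0105 -0.0078  0.002 ] 0.013
```

View pics/rel.png

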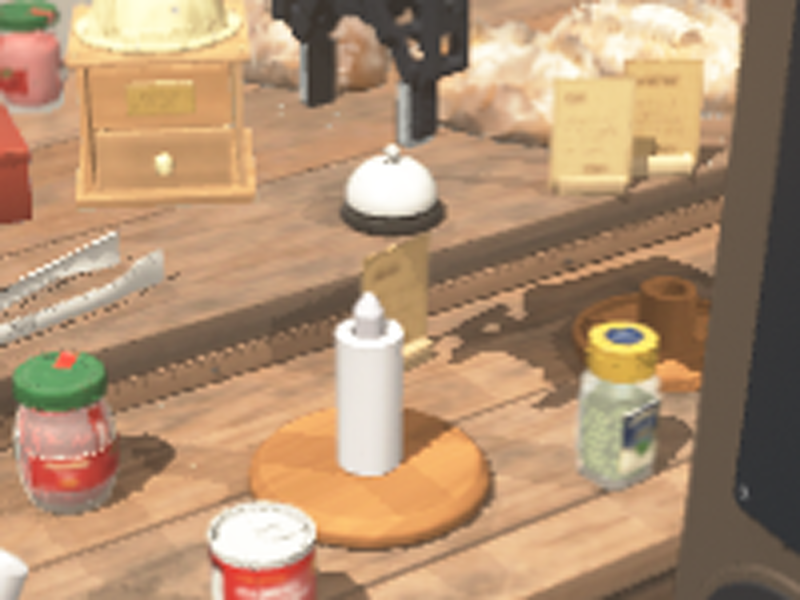

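Converted, -0.275 m is -2.75, -0.255 m is -2.55, -0.01 rad is -0.2.

Call:
inch_along(offsets=[[[-0.4,0,0],[0,0,0],0.8],[[-0.9,0,0],[0,0,0],0.8],[[-1.5,0,0.1],[-0.1,-0.08,0],0.8],[[-2.1,0,0.3],[-0.2,-0.16,0],0.8],[[-2.55,0,0.45],[-0.2,-0.16,0.04],0.8],[[-2.75,0,0.5],[-0.2,-0.16,0.04],0.8],[[-2.75,0,0.5],[-0.2,-0.16,0.04],0.8],[[-2.75,0,0.5],[-0.2,-0.16,0.04],0.8]])

```text
time: 14.02
eef_pos: [0.5344, -0.2899, 0.1701]
tcp_rot: [0.707, 0.708, 0.0, 0.0]
contact_force: [0.0, -0.2, 0.0]
opening: 0.804
finger_force: 0.0
```

Run:
```python
from h import *
np.set_printoptions(precision=4,suppress=True)
d=snap('top'); e=snap('scene')
for c in('top','scene'): print(c,[(np.array(x['position']),x['conf']) for x in ctrl.mark_of(c,'tier_plate')[:1]])
Tm=np.array([.5345,-.2925,0])
delta(Tm+[0,0,.018],pose([0,0,1]))
o=cv2.imread('pics/top0.png'); print(proj(d,[Tm+[0,0,.048],Tm+[0,0,.013]])); h=o[180:240,330:400]
cv2.imwrite('pics/hub.png',cv2.resize(h,(490,420),interpolation=cv2.INTER_CUBIC))
f=e['pixels'][90:190,280:400]; cv2.imwrite('pics/hub.png',np.hstack([cv2.resize(h,(490,420),interpolation=cv2.INTER_CUBIC)[:,:310+90],cv2.resize(f[...,::-1].copy(),(400,420))]))
```

```text
top [(array([ 0.5328, -0.2896,  0.0011]), 0.59)]
scene [(array([ 0.5398, -0.2948,  0.0031]), 0.68)]
d [-0.0022 -0.0005  0.1529] 0.153 rv [0.0023 0.0012 0.0018] 0.003
[[365.5863 209.2379]
 [361.9587 211.2803]]
```

View pics/hub.png

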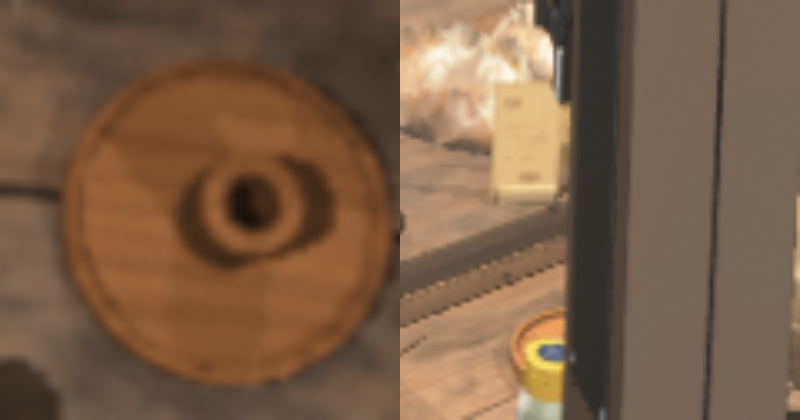

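Call:
inch_along(offsets=[[[-0.02,0.01,0.3],[0.04,0.02,0.04],0.8],[[-0.02,0.01,0.7],[0.04,0.02,0.04],0.8],[[-0.02,0.01,1.1],[0.04,0.02,0.04],0.8],[[-0.02,0.01,1.4],[0.04,0.02,0.04],0.8],[[-0.02,0.01,1.52],[0.04,0.02,0.04],0.8],[[-0.02,0.01,1.52],[0.04,0.02,0.04],0.8],[[-0.02,0.01,1.52],[0.04,0.02,0.04],0.35],[[-0.02,0.01,1.52],[0.04,0.02,0.04],0.3],[[-0.02,0.01,1.52],[0.04,0.02,0.04],0.3],[[-0.02,0.01,1.52],[0.04,0.02,0.04],0.3]], squeeze=60)

```text
time: 15.48
eef_pos: [0.5367, -0.2943, 0.0204]
tcp_rot: [0.708, 0.706, 0.0, 0.001]
contact_force: [-0.2, 0.6, 6.1]
opening: 0.447
finger_force: 61.0
```

Converted, -0.19 m is -1.9, -0.18 m is -1.8.

Call:
inch_along(offsets=[[[0,0,-0.1],[0,0,0],0.3],[[0,0,-0.4],[0,0,0],0.3],[[0,0,-0.9],[0,0,0],0.3],[[0,0,-1.4],[0,0,0],0.3],[[0,0,-1.8],[0,0,0],0.3],[[0,0,-1.9],[0,0,0],0.3],[[0,0,-1.9],[0,0,0],0.3]])

```text
time: 16.35
eef_pos: [0.535, -0.2931, 0.2072]
tcp_rot: [0.708, 0.706, -0.0, -0.001]
contact_force: [1.3, -0.2, -3.2]
opening: 0.449
finger_force: 61.0
```

Run:
```python
from h import *
delta(np.array([.5345,-.0163,.205]),pose([0,0,1]))
```

```text
d [ 0.2768 -0.001   0.0024] 0.277 rv [-0.0016 -0.0011 -0.002 ] 0.003
```

Converted, 0.277 m is 2.77, 0.27 m is 2.7.

Call:
inch_along(offsets=[[[0.2,0,0],[0,0,0],0.3],[[0.6,0,0],[0,0,0],0.3],[[1.1,0,0],[0,0,0],0.3],[[1.6,0,0],[0,0,0],0.3],[[2.1,0,0],[0,0,0],0.3],[[2.5,0,0],[0,0,0],0.3],[[2.7,0,0],[0,0,0],0.3],[[2.77,-0.01,0],[0,0,0],0.3],[[2.77,-0.01,0],[0,0,0],0.3],[[2.77,-0.01,0],[0,0,0],0.3]])

```text
time: 17.6
eef_pos: [0.5351, -0.0175, 0.2081]
tcp_rot: [0.708, 0.706, -0.0, -0.0]
contact_force: [-2.1, 0.2, -3.5]
opening: 0.447
finger_force: 61.0
```

Run:
```python
from h import *
np.set_printoptions(precision=4,suppress=True)
d=snap('scene'); s=ctrl.get_state(); P=s['eef_pos']; print(P)
print([(np.array(x['position']),x['conf']) for x in ctrl.mark_of('scene','tier_plate')[:2]])
print('pred underside, hubtop, tip',proj(d,[P-[0,0,.019],P+[0,0,.029],[.5345,-.0163,.132]]).round(1).tolist())
cv2.imwrite('pics/tier.png',cv2.resize(d['pixels'][90:210,180:340],(800,600),interpolation=cv2.INTER_CUBIC)[...,::-1])
m=ctrl.masks_of('scene','tier_plate')
for r in m[:2]:
    ys,xs=np.nonzero(r['region']); print(r['conf'],xs.min(),xs.max(),ys.min(),ys.max())
print(proj(d,[P+[0.065*np.cos(a),.065*np.sin(a),-.008] for a in np.linspace(0,6.28,60)])[:,0].min(),proj(d,[P+[0.065*np.cos(a),.065*np.sin(a),-.008] for a in np.linspace(0,6.28,60)])[:,0].max())
```

```text
[ 0.5351 -0.0175  0.2081]
[(array([ 0.5387, -0.0201,  0.1874]), 0.69)]
pred underside, hubtop, tip [[261.6, 141.0], [261.6, 121.4], [261.5, 163.6]]
0.73 233 289 119 152
233.14350233259051 290.17782423305175
```

View pics/tier.png

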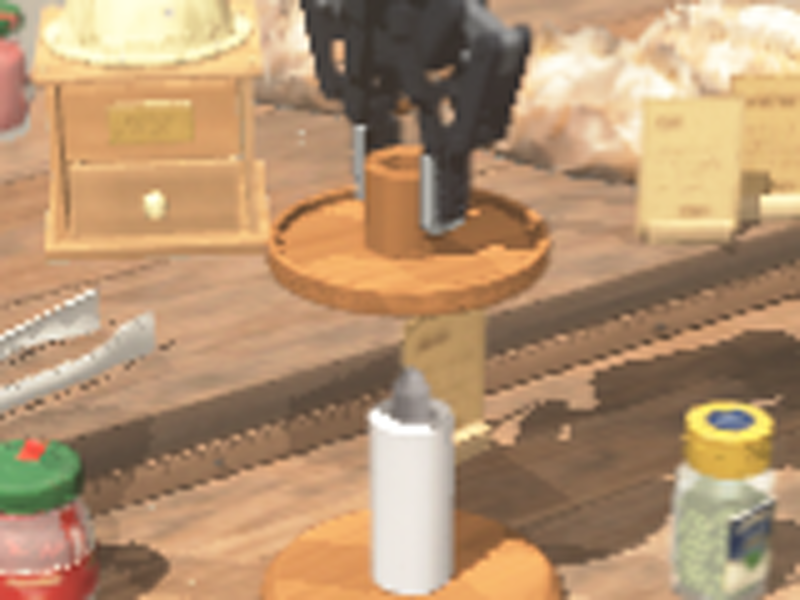

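Call:
inch_along(offsets=[[[0,0,0.15],[0,0,0],0.3],[[0,0,0.35],[0,0,0],0.3],[[0,0,0.5],[0,0,0],0.3],[[0,0,0.58],[0,0,0],0.3],[[0,0,0.64],[0,0,0],0.3],[[0,0,0.68],[0,0,0],0.3],[[0,0,0.68],[0,0,0],0.3]])

```text
time: 18.62
eef_pos: [0.5348, -0.0164, 0.1401]
tcp_rot: [0.708, 0.706, -0.0, -0.001]
contact_force: [-0.7, -1.7, -3.2]
opening: 0.449
finger_force: 61.1
```

Converted, 0.006 m is 0.06, 0.003 m is 0.03.

Call:
inch_along(offsets=[[[0,0,0.03],[0,0,0],0.3],[[0,0,0.06],[0,0,0],0.3],[[0,0,0.06],[0,0,0],0.3]])

```text
time: 19.0
eef_pos: [0.5348, -0.0164, 0.1338]
tcp_rot: [0.708, 0.706, -0.0, -0.0]
contact_force: [-1.7, -1.3, -4.2]
opening: 0.449
finger_force: 61.0
```

Call:
inch_along(offsets=[[[0,0,0.02],[0,0,0],0.3],[[0,0,0.02],[0,0,0],0.3]])

```text
time: 19.25
eef_pos: [0.5348, -0.0164, 0.132]
tcp_rot: [0.708, 0.706, -0.0, -0.0]
contact_force: [-1.0, -1.2, -2.8]
opening: 0.449
finger_force: 61.1
```

Call:
inch_along(offsets=[[[0,0,0.01],[0,0,0],0.3],[[0,0,0.015],[0,0,0],0.3]])

```text
time: 19.5
eef_pos: [0.5349, -0.0164, 0.1307]
tcp_rot: [0.708, 0.706, -0.0, -0.0]
contact_force: [-2.7, -1.5, -1.7]
opening: 0.453
finger_force: 61.1
```

Converted, 0.001 m is 0.01.

Call:
inch_along(offsets=[[[0,0,0.01],[0,0,0],0.3],[[0,0,0.01],[0,0,0],0.3]])

```text
time: 19.75
eef_pos: [0.5349, -0.0165, 0.1304]
tcp_rot: [0.708, 0.706, -0.0, -0.0]
contact_force: [-4.9, -1.9, 2.7]
opening: 0.449
finger_force: 61.6
```

Call:
inch_along(offsets=[[[0,0,0.01],[0,0,0],0.3],[[0,0,0.01],[0,0,0],0.3]])

```text
time: 20.0
eef_pos: [0.535, -0.0165, 0.1303]
tcp_rot: [0.708, 0.706, -0.0, -0.001]
contact_force: [-6.8, -0.3, 7.2]
opening: 0.451
finger_force: 62.1
```

Call:
inch_along(offsets=[[[0,0,0],[0,0,0],0.55],[[0,0,0],[0,0,0],0.75],[[0,0,0],[0,0,0],0.8],[[0,0,0],[0,0,0],0.8],[[0,0,-0.2],[0,0,0],0.8],[[0,0,-0.5],[0,0,0],0.8],[[0,0,-1],[0,0,0],0.8],[[0,0,-1.4],[0,0,0],0.8],[[0,0,-1.4],[0,0,0],0.8]])

```text
time: 21.12
eef_pos: [0.5373, -0.0168, 0.2735]
tcp_rot: [0.708, 0.706, 0.002, 0.004]
contact_force: [-0.1, -0.1, -1.1]
opening: 0.8
finger_force: 0.0
```

Run:
```python
from h import *
np.set_printoptions(precision=4,suppress=True)
d=snap('scene')
print([(np.array(x['position']),x['conf']) for x in ctrl.mark_of('scene','tier_plate')[:2]])
cv2.imwrite('pics/end.png',cv2.resize(d['pixels'][90:270,100:340],(800,600),interpolation=cv2.INTER_CUBIC)[...,::-1])
```

```text
[(array([ 0.5348, -0.0173,  0.111 ]), 0.89)]
```

View pics/end.png

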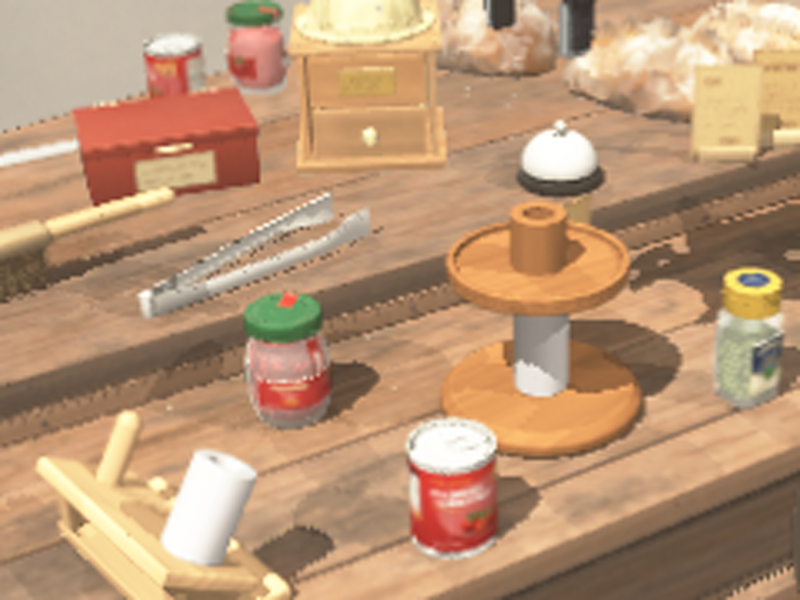

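The tier plate sits flat on the seated spacer (centre near crop (540,265)). The short spacer is still on its peg and the gripper is clear, so I'm handing in.

```bash
python3 -c "
from plant import ctrl
print(ctrl.sign_off())"
```

```text
the job is handed in; nothing more can be done
None
```

The upper tier is up and handed in at about 21 s: the long spacer rests on the foot and the plate lies flat on it, both lowered by hand; the short spacer is still on its peg, and the tin and jars stand undisturbed in the last picture (the price card is hidden behind the plate there).

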